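Food processor: lever to off, lift the bowl and hold it

ROBOT

A 6-joint arm with a two-finger parallel gripper is mounted at the origin on the work surface. World frame = base frame: x ahead of the robot, y to its left, z up, the work surface at z = 0. Lengths are in mm, angles in rad, forces in N, time in s.
With the tool pointing down it reaches from about 350 to 875 mm from the base axis. Payload 4.2 kg.
Tool frame: the origin (TCP) lies on the mounting face of the last link; the fingertips stand 173 mm ahead of it and the grasp point (between the pads) lies 155 mm ahead of it; z points along the fingers, y is the line along which they close (so a half turn about z gives the same grasp; the last joint's range is limited). The gripper opens to 85 mm and grips with 20 to 120 N. Pads are 22 mm wide; open, the fingers measure 114 mm over their backs; the gripper's body (76 mm by 85 mm) begins 54 mm behind the grasp point. The pads swing forward as they close: fully open they stand 13 mm farther back than shut.
Start: joints at [1.544, 0.385, 0.008, 0, -1.194, -0.259], TCP at [176.171, 599.636, 404.712] pointing down, gripper open.
Joint ranges: [-3.14, 3.14], [-1.21, 2.06], [-1.07, 1.41], [-3.16, 2.05], [-2.99, -0.16], [-3.1, 3.1]. Speed limits (rad/s): [2.79, 2.79, 3.14, 3.14, 3.14, 3.14].

INTERFACE

Orientations are given as a unit quaternion [x, y, z, w].
In Python, from bench import arm gives the robot as it stands. The module is installed in compiled form; this text tells all that it offers.
- The arm moves only by the tool move_arm, never from a script. Its arguments are lists of equal length, an entry for each row: "fingers": the finger opening in mm, from 0 to 85.4; "travel": the shift along the tool's x, y, z in mm, a list of three; "dr": the turn, a rotation vector about the tool's x, y, z in rad, a list of three. A call has 1 to 10 rows; each row is the pose to reach, as a shift and turn from the pose commanded when the call began, along the tool's axes at that moment; what a row does not reach only later rows make up. A row lasts 1/10 s, in which the tool goes at most 50 mm and 8.59 degrees, less where a joint would pass 70% of its speed; a pose out of reach is approached as far as the arm can. A call with a gripper value outside its range is refused whole. The fingers move at their own pace and stop on an object; the grip force is fixed at half the most. Time passes only in rows, so rows that repeat a pose let the fingers close. It gives the time, the measured TCP pose, the force, the opening and the grip force at its end, in the units of the state.
- arm.read_state(): the state, without advancing time (a new reading comes with each control period).
- arm.get_image(name): name is "scene" or "side" or "wrist"; returns the picture (480x640x3 uint8, red, green, blue); there is no depth.
- arm.camera_model(name): a dict with "intrinsics" (3x3 intrinsics, pixels), "pose" (4x4, takes a point from camera to world coordinates). Camera axes: x right, y up, looking along -z (the intrinsics and any distortion apply to the point x, -y, -z); pixel columns grow to the right and rows downward; lengths in mm; the calibration is good to about 2 mm. A picture is of the moment at which its call begins: read the wrist's pose just before it. camera_model takes no time and is no camera call; for the wrist camera it gives the pose at the moment of the call.
- arm.job_done(): hands the job in; it is judged then, once.
The state is a dict: "clock": time; "joints": joint angles; "joint_vel": joint speeds; "joint_efforts": joint torques, N m; "position": TCP position; "ee_rot": TCP orientation; "contact_force": force on the tool from outside, world axes, zero at the start; "wrist_torque": the same for the moment, N m; "gripper_width": finger opening in mm; "grasp_force": force on a finger pad.
Only numpy, scipy, OpenCV 4.12 (cv2) and the standard library are available. Lean on these libraries where they do the work, as an engineer would, in place of code of your own. Each camera call takes 0.05 s, during which the arm holds its last target. There are 200 camera calls.

TASK

Switch off the food processor by pulling its speed lever back from the yellow run mark to the green off mark, where it stands straight up; only then take the bowl by the orange grip on its lid and lift it straight up, about 8 cm above its seat, so that I can wipe under it. Finish holding the bowl there in the gripper, level and still above its seat; do not put it down or let go, leave the lever at off and do not disturb anything else on the table.

Things in the scene. Friction and masses are not known exactly. Their poses are not given: they have to be found in the camera images.
- base: motor base of the food processor, fixed to the table: a red block 180 mm (its x) by 320 mm (its y, from -145 to +175) by 60 mm tall. Origin on the table; the bowl's seat is at x 0, y +75 mm and the lever's grey hub at x 0, y -95 mm. Its x axis points away from the robot, turned by up to 0.4 rad.
- lever (a joint): angle of the speed lever in rad, 0 to 1.5, turning about the base's +y axis: at 0.75 it stands straight up (off, green stripe on the hub); larger values lean it to the base's +x, away from the robot (run, yellow stripe at 1.5); smaller values lean it to -x (pulse, white stripe at 0). It stays where it is left; about 1.6 N at the ball moves it.
- lever_pivot (a point): point on the lever's hinge axis (which runs along the base's y), 60 mm above the table, in the middle of a grey hub of 24 mm radius and 44 mm length.
- lever_tip (a point): centre of the black ball, 26 mm diameter, at the end of the 10 mm thick steel lever, 75 mm from lever_pivot (so 135 mm above the table when upright). The ball can be pinched from above along the base's y; about 95 mm is clear between its centre and the bowl's wall.
- bowl_seat (a point): centre of the floor of the round recess in the base, 92 mm diameter, 10 mm deep, floor 50 mm above the table; the bowl's foot stands in it. Axes as the base's.
- bowl: loose clear bowl with a grey lid locked on, 0.45 to 0.85 kg, largest diameter 150 mm. Origin at the centre of its underside: a foot of 90 mm diameter and 11.5 mm height that drops into the recess, so it must go straight up for the first 10 mm. Lid top 112 mm above the origin; z points up. A side handle stands out to the bowl's +y, 115 mm from its axis.
- bowl_grip (a point): centre of the orange grip bar on the lid, 144 mm above the bowl's origin on its axis: the bar runs 100 mm along the bowl's x, is 18 mm wide along its y and 20 mm tall, with 22 mm of clear space between bar and lid, on a leg at each end. Pinch it at its middle across the bowl's y. The bowl balances within about 5 mm of this point.
- jar_red: closed spice jar with a red label and black lid, upright on the table close behind the processor, 44 mm diameter, 95 mm tall; origin under its centre. Bystander.
- jar_green: closed spice jar with a green label and black lid, upright on the table close behind the processor, 44 mm diameter, 95 mm tall; origin under its centre. Bystander.
- jar_yellow: closed spice jar with a yellow label and black lid, upright on the table close behind the processor, 44 mm diameter, 95 mm tall; origin under its centre. Bystander.
- mug: blue mug, 80 mm diameter, 90 mm tall, on the table to the left; origin under its centre. Bystander.
- can: food can with a paper label, 74 mm diameter, 105 mm tall, on the table to the right; origin under its centre. Bystander.
- spatula: wooden-handled spatula lying on the table to the right, under 300 mm long; origin under its middle. Bystander.
- prep_bowl: white ceramic bowl, 120 mm diameter, 50 mm tall, on the table at the left; origin under its centre. Bystander.
Mind the look-alikes: they are no part of the job. What is shaped like the bowl but pink or red is not meant.

How it is judged:
By the outcome, as a careful person would: the job done as asked, in the order asked, and still so for the second after the job is handed in, while the arm keeps its last pose, push and grip.
It also fails if it takes over 46 s, if anything falls off the work surface, if the arm or the gripper's body presses on something with over 40 N, if the wrist force passes 120 N, or if a joint passes its speed limit or range.

## Working session

There is one attempt and no reset: what is moved stays moved. The work goes in short steps, Python scripts to look and compute and a tool call to move; the robot and the scene stay as the last step left them, time stands still between calls to the robot, and variables do not carry over. Pictures are saved under pics/ and viewed, at most 10 in all, crops included, and the job is handed in when it is done.

Besides the shell and the picture viewer there is one more tool, called after "Call:" in YAML: its name, and indented under it one key for each argument. move_arm: Moves the arm, as the interface text tells. Its arguments: {"type":"object","properties":{"fingers":{"type":"array","items":{"type":"number"}},"travel":{"type":"array","items":{"type":"array","items":{"type":"number"}}},"dr":{"type":"array","items":{"type":"array","items":{"type":"number"}}}},"required":["fingers","travel","dr"]}

```bash
mkdir -p pics; python3 - <<'E'
from bench import arm
import cv2,numpy as np
s=arm.read_state();print(s)
for n in("scene","side"):
    cv2.imwrite(f"pics/{n}0.png",arm.get_image(n)[:,:,::-1])
    c=arm.camera_model(n);print(n,{k:np.round(v,4).tolist() if not isinstance(v,str) else v for k,v in c.items()})
E
```

```text
{'clock': 0.0, 'joints': array([ 1.54363085e+00,  3.85567824e-01,  6.61087928e-03, -5.09997119e-04,
       -1.19398885e+00, -2.58577176e-01]), 'joint_vel': array([ 0.0020255 ,  0.00082883, -0.00077084, -0.00048003, -0.00095055,
        0.00011239]), 'joint_efforts': array([-2.47040307e-04, -3.92291844e+01,  1.88406962e+01,  4.18628007e+00,
       -4.55636153e-03, -6.92486452e-06]), 'position': array([176.08876047, 599.46523433, 403.60687715]), 'ee_rot': array([ 9.89797241e-01, -1.42478807e-01, -1.11347712e-04,  1.09490764e-03]), 'contact_force': array([ 0.83254425, -0.57669475, -0.44259705]), 'wrist_torque': array([-0.0319451 , -0.00793305,  0.00773866]), 'grasp_force': 0.0, 'gripper_width': 85.42872435024182}
scene {'intrinsics': [[445.2787, 0.0, 319.4468], [0.0, 445.2787, 242.0121], [0.0, 0.0, 1.0]], 'pose': [[-0.4452, -0.6205, 0.6456, 1119.1846], [0.8954, -0.2988, 0.3302, 335.8374], [-0.012, 0.725, 0.6886, 844.8317], [0.0, 0.0, 0.0, 1.0]]}
side {'intrinsics': [[624.7022, 0.0, 322.0546], [0.0, 624.7022, 232.4411], [0.0, 0.0, 1.0]], 'pose': [[-0.596, 0.5276, -0.6054, -625.1301], [-0.8028, -0.4075, 0.4352, 775.2272], [-0.0171, 0.7454, 0.6664, 1341.0612], [0.0, 0.0, 0.0, 1.0]]}
```

View pics/scene0.png

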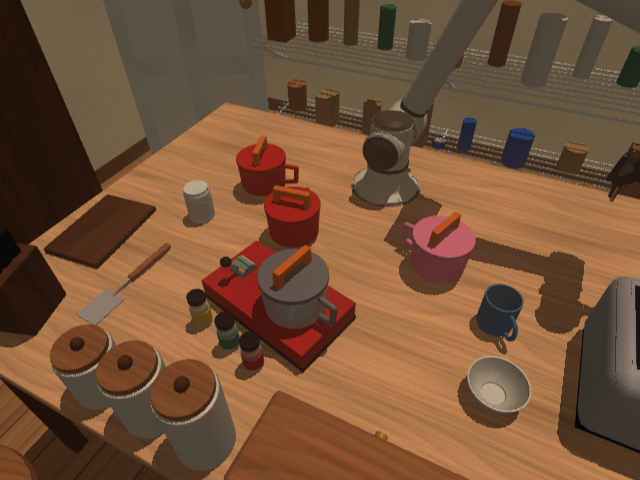

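View pics/side0.png

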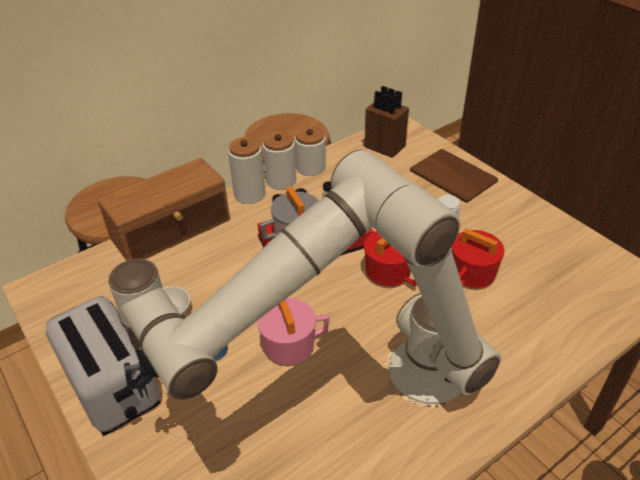

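The scene view shows the base (red) around (280,300), the grey-lidded bowl with its orange bar centred near (292,266), and the lever ball near (225,262). There are also red and pink decoys.

```bash
cat > h.py <<'E'
import numpy as np,cv2
from scipy.spatial.transform import Rotation as R
def ray(c,uv):
    K,P=np.array(c["intrinsics"]),np.array(c["pose"])
    d=np.linalg.inv(K)@[uv[0],uv[1],1.]; d=P[:3,:3]@(d*[1,-1,-1]); return P[:3,3],d/np.linalg.norm(d)
def onz(c,uv,z):
    o,d=ray(c,uv); return o+d*(z-o[2])/d[2]
def proj(c,p):
    K,P=np.array(c["intrinsics"]),np.array(c["pose"])
    q=P[:3,:3].T@(np.asarray(p,float)-P[:3,3]); q=K@(q*[1,-1,-1]); return q[:2]/q[2]
def tri(obs):
    A=np.zeros((3,3));b=np.zeros(3)
    for c,uv in obs:
        o,d=ray(c,uv);M=np.eye(3)-np.outer(d,d);A+=M;b+=M@o
    p=np.linalg.solve(A,b);return p,[np.round(proj(c,p)-uv,1) for c,uv in obs]
E
python3 - <<'E'
from h import *
from bench import arm
c=arm.camera_model("scene")
for n,uv,z in(("grip",(292,266),194),("ball",(225,262),100),("corner right",(355,305),60),("left",(203,285),60),("near",(304,352),60),("far",(257,243),60),("redpot grip",(292,196),144),("jarR",(250,340),95),("jarG",(227,320),95),("jarY",(197,297),95)):
    print(n,onz(c,uv,z).round())
cw=arm.camera_model("wrist");print(cw);s=arm.read_state()
Rt=R.from_quat(s["ee_rot"]).as_matrix();print(Rt.round(3));P=cw["pose"]
print((Rt.T@(P[:3,3]-s["position"])).round(1),(Rt.T@P[:3,:3]).round(3))
im=cv2.imread("pics/scene0.png")[220:370,180:380];cv2.imwrite("pics/crop.png",cv2.resize(im,None,fx=4,fy=4,interpolation=cv2.INTER_CUBIC))
E
```

```text
grip [596.   5. 194.]
ball [ 577. -189.  100.]
corner right [531. 121.  60.]
left [ 632. -220.   60.]
near [688.  76.  60.]
far [ 456. -183.   60.]
redpot grip [ 339. -140.  144.]
jarR [730. -22.  95.]
jarG [709. -92.  95.]
jarY [ 687. -186.   95.]
{'intrinsics': array([[376.0296868 ,   0.        , 320.44437816],
       [  0.        , 376.0296868 , 237.97026078],
       [  0.        ,   0.        ,   1.        ]]), 'pose': array([[-2.82564779e-01,  9.26561111e-01,  2.48277371e-01,
         2.38909010e+02],
       [-9.59246656e-01, -2.73402914e-01, -7.13911696e-02,
         5.79598732e+02],
       [ 1.73147545e-03, -2.58331868e-01,  9.66054682e-01,
         3.74027046e+02],
       [ 0.00000000e+00,  0.00000000e+00,  0.00000000e+00,
         1.00000000e+00]])}
[[ 0.959 -0.282 -0.   ]
 [-0.282 -0.959 -0.002]
 [ 0.     0.002 -1.   ]]
[65.8  1.3 29.7] [[-0.001  0.966  0.258]
 [ 1.     0.     0.   ]
 [ 0.     0.258 -0.966]]
```

View pics/crop.png

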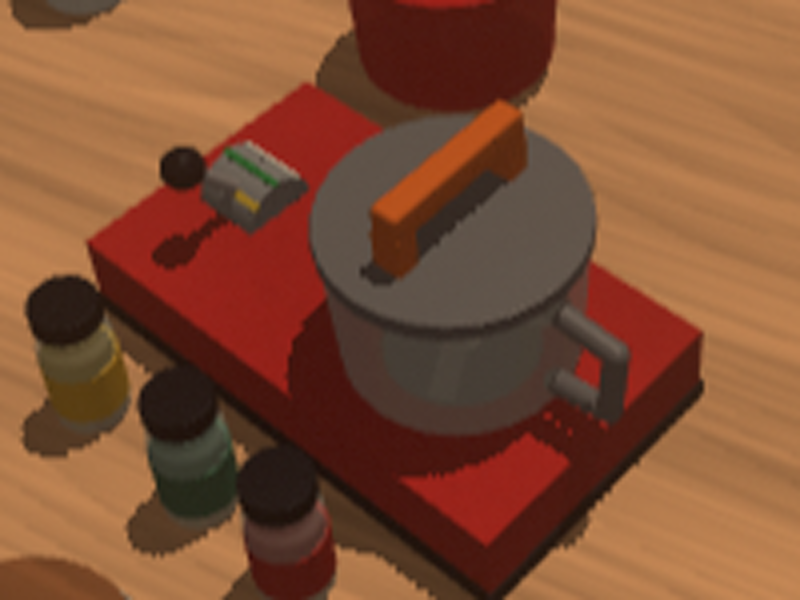

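The crop shows the top corners of the base at crop (308,83), (90,243), (488,545) and (702,335), the ball at (182,167), and the grip's top face running from about (391,216) to (511,107).

```bash
python3 - <<'E'
from h import *
from bench import arm
from scipy.optimize import least_squares
c=arm.camera_model("scene")
f=lambda u,v:np.array([180+u/4,220+v/4])
obs=[((-90,-145,60),f(308,83)),((90,-145,60),f(90,243)),((90,175,60),f(488,545)),((-90,175,60),f(702,335))]
def pt(q,p):
    a=q[2];return np.array([q[0]+np.cos(a)*p[0]-np.sin(a)*p[1],q[1]+np.sin(a)*p[0]+np.cos(a)*p[1],p[2]])
r=least_squares(lambda q:np.concatenate([proj(c,pt(q,p))-u for p,u in obs]),[570,-60,0.2]);q=r.x
print(q.round(3),r.fun.round(1))
for n,p in dict(seat=(0,75,50),grip=(0,75,194),pivot=(0,-95,60),off=(0,-95,135)).items(): print(n,pt(q,p).round(1))
for t in(0.5,0.75,0.9):
    a=t;p=pt(q,(75*np.sin(a),-95,60+75*np.cos(a)));print("lean",t,p.round(1),proj(c,p).round(1),f(182,167))
g1,g2=onz(c,f(391,216),204),onz(c,f(511,107),204);print("grip ends top",g1.round(1),g2.round(1),((g1+g2)/2).round(1),np.linalg.norm(g1-g2).round(1),np.arctan2(*(g1-g2)[1::-1]).round(3))
s=arm.read_state();Rt=R.from_quat(s["ee_rot"]).as_matrix()
print("to grip in tool",(Rt.T@(pt(q,(0,75,194))-s["position"])).round(1))
E
```

```text
[ 5.69732e+02 -6.98540e+01 -2.48000e-01] [ 0.1 -0.6 -0.9 -0.4  0.   0.9  0.7 -0.5]
seat [588.2   2.8  50. ]
grip [588.2   2.8 194. ]
pivot [ 546.4 -161.9   60. ]
off [ 546.4 -161.9  135. ]
lean 0.5 [ 581.2 -170.8  125.8] [228.8 257.9] [225.5  261.75]
lean 0.75 [ 595.9 -174.5  114.9] [224.5 265. ] [225.5  261.75]
lean 0.9 [ 603.3 -176.4  106.6] [222.5 269.4] [225.5  261.75]
grip ends top [634.5  -4.3 204. ] [541.6  13.1 204. ] [588.1   4.4 204. ] 94.5 -0.185
to grip in tool [563.6 455.8 210.7]
```

Call:
move_arm:
  fingers: [85, 85, 85, 85, 85, 85, 85, 85, 85, 85]
  travel:
    - [10, 10, -10]
    - [35, 35, -30]
    - [68, 68, -50]
    - [102, 102, -75]
    - [136, 136, -100]
    - [170, 170, -115]
    - [204, 204, -115]
    - [239, 239, -115]
    - [273, 273, -115]
    - [307, 307, -115]
  dr:
    - [0, 0, 0]
    - [0, 0, 0]
    - [0, 0, 0]
    - [0, 0, 0]
    - [0, 0, 0]
    - [0, 0, 0]
    - [0, 0, 0]
    - [0, 0, 0]
    - [0, 0, 0]
    - [0, 0, 0]

```text
clock: 1.1
position: [382.8, 217.9, 520.6]
ee_rot: [0.99, -0.142, 0.0, -0.001]
contact_force: [1.0, -0.2, 0.8]
gripper_width: 84.9
grasp_force: 0.0
```

Call:
move_arm:
  fingers: [85, 85, 85, 85, 85, 85, 85, 85, 85, 85]
  travel:
    - [34, 34, 0]
    - [68, 68, 0]
    - [102, 102, 0]
    - [136, 136, 0]
    - [170, 175, 0]
    - [200, 205, 0]
    - [220, 230, 0]
    - [230, 238, 0]
    - [233, 241, 0]
    - [233, 241, 0]
  dr:
    - [0, 0, 0]
    - [0, 0, 0]
    - [0, 0, 0]
    - [0, 0, 0]
    - [0, 0, 0]
    - [0, 0, -0.01]
    - [0, 0, -0.02]
    - [0, 0, -0.03]
    - [0, 0, -0.038]
    - [0, 0, -0.038]

```text
clock: 2.1
position: [538.0, -76.6, 519.8]
ee_rot: [0.992, -0.124, -0.0, -0.0]
contact_force: [0.4, -0.2, 0.3]
gripper_width: 85.1
grasp_force: 0.0
```

```bash
python3 - <<'E'
from bench import arm
import cv2,numpy as np,pickle
s=arm.read_state();print(s["clock"],s["joints"],s["position"],s["ee_rot"],s["contact_force"])
c=arm.camera_model("wrist");cv2.imwrite("pics/w1.png",arm.get_image("wrist")[:,:,::-1]);pickle.dump(c,open("w1.pkl","wb"))
E
```

```text
2.1 [ 1.57066908e-01  1.84841810e-01  1.39031288e-02 -1.37840781e-04
 -1.40010146e+00  1.16486569e+00] [538.04141147 -76.56413486 519.80410621] [ 9.92266876e-01 -1.24122632e-01 -1.35973857e-04 -3.13794736e-05] [ 0.39036683 -0.23406395  0.27911184]
```

View pics/w1.png

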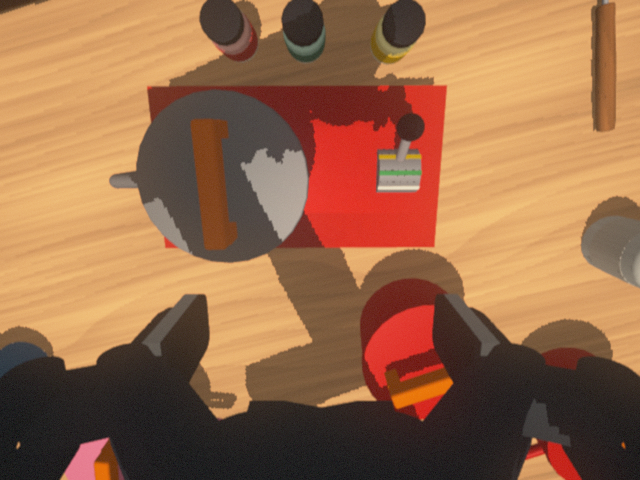

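The wrist view shows the ball at (411,127), the hub at (400,170), the grip bar from about (207,121) to (220,249), and the base corners at (148,87), (447,86), (435,247) and (165,247).

```bash
python3 - <<'E'
from h import *
import pickle
from bench import arm
from scipy.optimize import least_squares
im=cv2.imread("pics/w1.png");w=pickle.load(open("w1.pkl","rb"));c=arm.camera_model("scene")
for r in(125,150,185,220,245): print(r,[tuple(int(v) for v in im[r,u,::-1]) for u in range(186,244,3)])
m=(im.max(2)<45).astype(np.uint8)[105:150,390:435];n,l,st,ce=cv2.connectedComponentsWithStats(m);print("ball",st,ce+[390,105])
f=lambda u,v:np.array([180+u/4,220+v/4])
def pt(q,p):
    a=q[2];return np.array([q[0]+np.cos(a)*p[0]-np.sin(a)*p[1],q[1]+np.sin(a)*p[0]+np.cos(a)*p[1],p[2]])
P=[(-90,-145,60),(90,-145,60),(90,175,60),(-90,175,60)]
S=[f(308,83),f(90,243),f(488,545),f(702,335)];W=np.array([(435,247),(447,86),(148,87),(165,247)],float)
for nm,o in(("scene",[(c,p,u) for p,u in zip(P,S)]),("wrist",[(w,p,u) for p,u in zip(P,W)])):
    r=least_squares(lambda q:np.concatenate([proj(k,pt(q,p))-u for k,p,u in o]),[570,-60,-.2]);print(nm,r.x.round(3),r.fun.round(1))
o=[(c,p,u) for p,u in zip(P,S)]+[(w,p,u) for p,u in zip(P,W)]
q=least_squares(lambda q:np.concatenate([proj(k,pt(q,p))-u for k,p,u in o]),[570,-60,-.2]).x;print(q.round(3))
b=tri([(c,f(182,167)),(w,np.array((411,127.)))]);print("ball",b)
pv=pt(q,(0,-95,60));d=b[0]-pv;print("pivot",pv.round(1),"lean",np.arctan2(d@[np.cos(q[2]),np.sin(q[2]),0],d[2]),np.linalg.norm(d))
print("corner z check",[tri([(c,s),(w,u)])[0].round(1) for s,u in zip(S,W)])
E
```

```text
125 [(83, 72, 69), (82, 70, 64), (127, 67, 24), (129, 70, 34), (125, 66, 30), (128, 68, 30), (127, 68, 27), (129, 71, 32), (128, 69, 34), (116, 60, 23), (112, 60, 23), (114, 58, 31), (115, 61, 29), (110, 59, 22), (83, 72, 66), (73, 66, 67), (80, 76, 72), (76, 70, 67), (78, 75, 71), (77, 72, 69)]
150 [(80, 71, 65), (74, 67, 63), (82, 69, 59), (124, 63, 23), (127, 65, 27), (128, 67, 31), (124, 65, 28), (125, 66, 23), (124, 67, 27), (124, 66, 24), (116, 61, 18), (112, 61, 30), (90, 63, 46), (77, 71, 70), (73, 69, 68), (80, 73, 71), (75, 71, 70), (76, 73, 70), (78, 71, 68), (77, 73, 68)]
185 [(77, 72, 65), (79, 70, 65), (77, 67, 61), (73, 70, 65), (123, 67, 36), (125, 66, 24), (124, 63, 22), (128, 70, 33), (129, 70, 38), (124, 66, 31), (124, 64, 30), (120, 66, 35), (114, 64, 33), (100, 66, 47), (78, 74, 67), (78, 72, 67), (82, 77, 72), (80, 73, 70), (75, 66, 65), (82, 74, 70)]
220 [(81, 72, 66), (82, 70, 65), (83, 71, 66), (83, 72, 65), (82, 73, 63), (103, 69, 45), (130, 70, 30), (130, 72, 36), (130, 72, 35), (129, 72, 32), (130, 72, 31), (128, 69, 30), (124, 67, 32), (115, 65, 30), (109
[... 261 characters left out ...]
, (131, 70, 35), (127, 67, 29), (107, 70, 45), (90, 73, 63), (86, 75, 67), (86, 77, 67), (88, 77, 70), (85, 74, 67)]
ball [[   0    0   45   45 2025]] [[412. 127.]]
scene [ 5.69732e+02 -6.98540e+01 -2.48000e-01] [ 0.1 -0.6 -0.9 -0.4  0.   0.9  0.7 -0.5]
wrist [ 5.67934e+02 -7.56090e+01 -2.48000e-01] [-0.7  0.4  0.2 -0.3 -0.3 -0.8  0.9  0.8]
[ 5.68032e+02 -7.46530e+01 -2.48000e-01]
ball (array([ 588.48599447, -178.51785401,  116.69560578]), [array([-0.7, -0. ]), array([-1.2,  1.3])])
pivot [ 544.7 -166.8   60. ] lean 0.6740151542919826 72.56689543472037
corner z check [array([ 439.9, -196.6,   48. ]), array([ 618.2, -237.4,   53.5]), array([697.2,  74.5,  56.2]), array([523.7, 119.5,  54.7])]
```

```bash
python3 - <<'E'
from h import *
import pickle
from bench import arm
w=pickle.load(open("w1.pkl","rb"))
print("ball",onz(w,(411,127),115).round(1)); g=onz(w,(208.7,185),204);print("grip",g.round(1))
e1,e2=onz(w,(202.5,125),204),onz(w,(217.5,245),204);print("yaw",np.arctan2(*(e1-e2)[1::-1]),np.linalg.norm(e1-e2))
c=arm.camera_model("scene");print(tri([(c,np.array([292.75,260.4])),(w,np.array((208.7,185)))]))
s=arm.read_state();Rt=R.from_quat(s["ee_rot"]).as_matrix()
t=onz(w,(411,127),115);t[2]+=215;print("hover",(Rt.T@(t-s["position"])).round(1))
E
```

```text
ball [ 589.3 -180.3  115. ]
grip [588.5  -3.1 204. ]
yaw -0.20006734267444323 91.13143146887158
(array([5.86785902e+02, 1.43638399e-01, 1.98411106e+02]), [array([-0.9,  0.4]), array([-1.2,  2.3])])
hover [ 75.4  88.5 189.9]
```

Call:
move_arm:
  fingers: [85, 85, 85, 85, 85, 85, 85, 85, 85, 85]
  travel:
    - [15, 18, 0]
    - [40, 48, 0]
    - [65, 76, 10]
    - [75, 88, 40]
    - [75, 88, 85]
    - [75, 88, 130]
    - [75, 88, 165]
    - [75, 88, 185]
    - [75, 88, 190]
    - [75, 88, 190]
  dr:
    - [0, 0, 0]
    - [0, 0, 0]
    - [0, 0, 0]
    - [0, 0, 0]
    - [0, 0, 0]
    - [0, 0, 0]
    - [0, 0, 0]
    - [0, 0, 0]
    - [0, 0, 0]
    - [0, 0, 0]

```text
clock: 3.15
position: [589.7, -178.8, 329.9]
ee_rot: [0.992, -0.123, -0.0, 0.0]
contact_force: [0.1, -0.9, 0.5]
gripper_width: 85.1
grasp_force: 0.0
```

```bash
python3 - <<'E'
from bench import arm
import cv2,numpy as np,pickle
s=arm.read_state();print(s["clock"],s["joints"],s["position"],s["ee_rot"],s["contact_force"])
c=arm.camera_model("wrist");cv2.imwrite("pics/w2.png",arm.get_image("wrist")[:,:,::-1]);pickle.dump(c,open("w2.pkl","wb"))
E
```

```text
3.15 [-3.20832641e-02  4.29527249e-01 -1.19152443e-01  3.61134383e-04
 -1.02257871e+00  1.35636812e+00] [ 589.67231736 -178.8457058   329.94077538] [ 9.92425155e-01 -1.22850457e-01 -2.16051500e-04  1.74479531e-04] [ 0.09890189 -0.94997223  0.54747441]
```

View pics/w2.png

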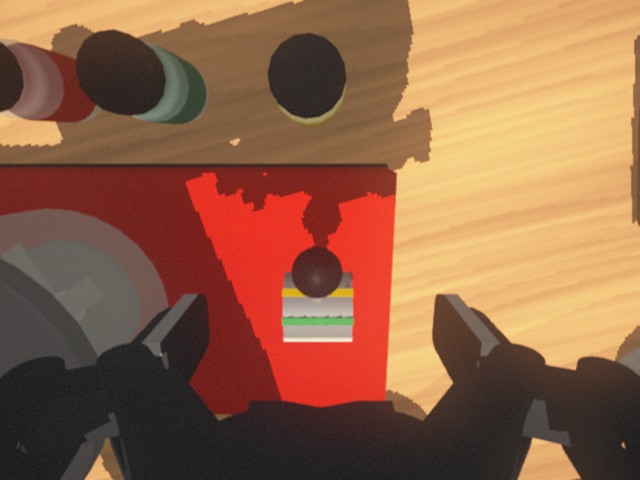

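The close view shows the ball at (317.5,272), about 51 px across. The hub's green stripe is centred at (318,321), the yellow at (318,293) and the white at (318,341), and the base corner is at (397,166).

```bash
python3 - <<'E'
from h import *
import pickle
from bench import arm
w1,w2=[pickle.load(open(f"w{i}.pkl","rb")) for i in(1,2)]
b,e=tri([(w1,np.array((411,127.))),(w2,np.array((317.5,272))) ]);print("ball",b.round(1),e)
print("ball@115",onz(w2,(317.5,272),115).round(1))
ax=np.array([np.cos(.248),-np.sin(.248),0])
g=onz(w2,(318,321),84);print("green",g.round(1),tri([(w2,np.array((318,321.))),(w1,np.array((400,173.)))]))
y=onz(w2,(318,293),77.5);print("yellow off",((y-g)@ax).round(1),"white off",((onz(w2,(318,341),77.5)-g)@ax).round(1))
p=g.copy();p[2]=60
for bb in(b,onz(w2,(317.5,272),115)): d=bb-p;print("lean",np.arctan2(d@ax,d[2]),np.linalg.norm(d))
s=arm.read_state();Rt=R.from_quat(s["ee_rot"]).as_matrix()
for n,t in(("ball",onz(w2,(317.5,272),115)),("off",p+[0,0,75])): print(n,(Rt.T@(t+[0,0,155]-s["position"])).round(1))
print("yaw",2*np.arctan2(s["ee_rot"][1],s["ee_rot"][0]))
E
```

```text
ball [ 589.6 -178.8  121.1] [array([-0.1, -0.1]), array([0.2, 0.2])]
ball@115 [ 587.6 -178.1  115. ]
green [ 544.6 -167.3   84. ] (array([ 544.75512906, -167.23464914,   84.1685374 ]), [array([-0.1, -0.1]), array([0.1, 0. ])])
yellow off 16.3 white off -17.9
lean 0.6500029462350888 76.71689362675109
lean 0.6778164479630167 70.6084426671391
ball [-2.7 -0.3 61.1]
off [-47.   -0.3  41. ]
yaw -0.2463664363219232
```

Call:
move_arm:
  fingers: [85, 85, 85, 85, 20, 20, 20, 20, 20, 20]
  travel:
    - [-1, 0, 15]
    - [-1, 0, 40]
    - [-1, 0, 57]
    - [-1, 0, 60]
    - [-1, 0, 60]
    - [-1, 0, 60]
    - [-1, 0, 60]
    - [-1, 0, 60]
    - [-1, 0, 60]
    - [-1, 0, 60]
  dr:
    - [0, 0, 0]
    - [0, 0, 0]
    - [0, 0, 0]
    - [0, 0, 0]
    - [0, 0, 0]
    - [0, 0, 0]
    - [0, 0, 0]
    - [0, 0, 0]
    - [0, 0, 0]
    - [0, 0, 0]

```text
clock: 4.2
position: [589.9, -177.8, 270.9]
ee_rot: [0.992, -0.123, 0.003, -0.001]
contact_force: [3.0, 7.0, 1.3]
gripper_width: 23.2
grasp_force: 58.6
```

Call:
move_arm:
  fingers: [20, 20, 20, 20, 20, 20, 20, 20, 20, 20]
  travel:
    - [-5, 0, -3.5]
    - [-10, 0, -6.5]
    - [-17, 0, -10]
    - [-24, 0, -12.5]
    - [-31, 0, -14.5]
    - [-38, 0, -15.5]
    - [-43, 0, -16]
    - [-46, 0, -16]
    - [-46, 0, -16]
    - [-46, 0, -16]
  dr:
    - [0, 0, 0]
    - [0, 0, 0]
    - [0, 0, 0]
    - [0, 0, 0]
    - [0, 0, 0]
    - [0, 0, 0]
    - [0, 0, 0]
    - [0, 0, 0]
    - [0, 0, 0]
    - [0, 0, 0]

```text
clock: 5.2
position: [544.2, -168.4, 286.0]
ee_rot: [0.992, -0.124, 0.0, 0.0]
contact_force: [0.7, -0.3, 0.5]
gripper_width: 20.4
grasp_force: 0.0
```

```bash
python3 - <<'E'
from bench import arm
import cv2,numpy as np,pickle
s=arm.read_state();print(s["clock"],s["position"],s["contact_force"])
c=arm.camera_model("wrist");cv2.imwrite("pics/w3.png",arm.get_image("wrist")[:,:,::-1]);pickle.dump(c,open("w3.pkl","wb"))
E
```

```text
5.2 [ 544.15721477 -168.43709491  285.96866831] [ 0.66281226 -0.33351421  0.45841437]
```

View pics/w3.png

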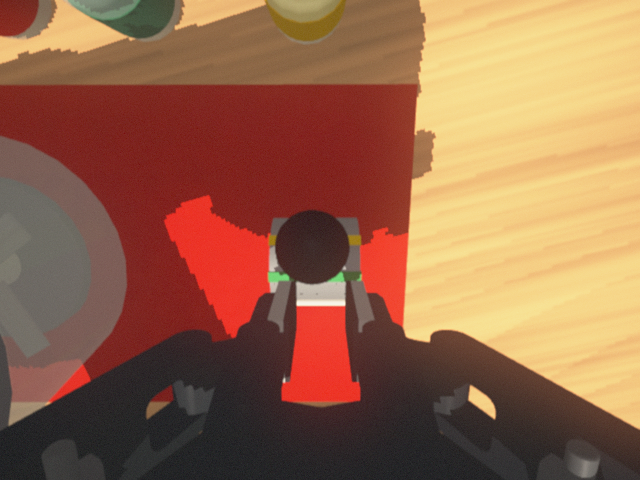

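The ball slipped out. It now sits at (312,247), about 75 px across, ahead of the closed fingers, whose pads are near rows 280–330. The lever still leans away a little.

```bash
python3 - <<'E'
from h import *
import pickle
from scipy.optimize import minimize_scalar
from bench import arm
ax=np.array([np.cos(.248),-np.sin(.248),0]);p=np.array([544.6,-167.3,60])
def lean(w,uv):
    f=lambda a:np.abs(proj(w,p+75*(np.sin(a)*ax+[0,0,np.cos(a)]))-uv).sum()
    r=min((minimize_scalar(f,bounds=b,method="bounded") for b in((-.8,0),(-.2,.8),(.3,.9))),key=lambda r:r.fun);a=r.x
    q=p+75*(np.sin(a)*ax+[0,0,np.cos(a)]);return a.round(3),(proj(w,q)-uv).round(1),q.round(1)
for i,uv in((1,(411,127)),(2,(317.5,272)),(3,(312,247))): print(i,lean(pickle.load(open(f"w{i}.pkl","rb")),np.array(uv)))
s=arm.read_state();w=pickle.load(open("w3.pkl","rb"));Rt=R.from_quat(s["ee_rot"]).as_matrix()
for d in(155,173):print("tool pt",d,proj(w,s["position"]+Rt@[0,0,d]).round(1))
E
```

```text
1 (np.float64(0.667), array([-0.7,  0. ]), array([ 589.6, -178.7,  118.9]))
2 (np.float64(0.658), array([0.1, 0. ]), array([ 589.1, -178.6,  119.3]))
3 (np.float64(0.39), array([ 1.3, -0. ]), array([ 572.2, -174.3,  129.4]))
tool pt 155 [316.9 322.7]
tool pt 173 [317.3 302. ]
```

Call:
move_arm:
  fingers: [20, 10, 0, 0, 0, 0, 0, 0, 0, 0]
  travel:
    - [0, 0, -15]
    - [0, 0, -45]
    - [15, 0, -62]
    - [45, 0, -62]
    - [66, 0, -55]
    - [70, 0, -30]
    - [70, 0, -10]
    - [70, 0, -5]
    - [65, 0, -5]
    - [57, 0, -5]
  dr:
    - [0, 0, 0]
    - [0, 0, 0]
    - [0, 0, 0]
    - [0, 0, 0]
    - [0, 0, 0]
    - [0, 0, 0]
    - [0, 0, 0]
    - [0, 0, 0]
    - [0, 0, 0]
    - [0, 0, 0]

```text
clock: 6.25
position: [599.4, -182.2, 291.7]
ee_rot: [0.992, -0.123, 0.001, 0.0]
contact_force: [0.0, 0.7, 0.1]
gripper_width: -0.2
grasp_force: 0.0
```

Call:
move_arm:
  fingers: [0, 0, 0, 0, 0, 0, 0, 0, 0, 0]
  travel:
    - [-5, 0, 0]
    - [-10, 0, 0]
    - [-15, 0, 0]
    - [-20, 0, 0]
    - [-24, 0, 0]
    - [-27, 0, 0]
    - [-29, 0, 0]
    - [-31, 0, 0]
    - [-31, 0, 0]
    - [-31, 0, 0]
  dr:
    - [0, 0, 0]
    - [0, 0, 0]
    - [0, 0, 0]
    - [0, 0, 0]
    - [0, 0, 0]
    - [0, 0, 0]
    - [0, 0, 0]
    - [0, 0, 0]
    - [0, 0, 0]
    - [0, 0, 0]

```text
clock: 7.25
position: [568.9, -174.5, 290.2]
ee_rot: [0.992, -0.124, -0.001, -0.0]
contact_force: [0.9, -0.3, 0.7]
gripper_width: 0.0
grasp_force: 0.4
```

Call:
move_arm:
  fingers: [0, 0, 0, 0, 0, 0]
  travel:
    - [5, 0, 0]
    - [12, 0, 0]
    - [12, 0, -20]
    - [5, 0, -50]
    - [0, 0, -60]
    - [0, 0, -60]
  dr:
    - [0, 0, 0]
    - [0, 0, 0]
    - [0, 0, 0]
    - [0, 0, 0]
    - [0, 0, 0]
    - [0, 0, 0]

```text
clock: 7.85
position: [569.3, -174.6, 352.2]
ee_rot: [0.992, -0.124, 0.001, -0.0]
contact_force: [1.2, 0.7, -0.5]
gripper_width: 0.2
grasp_force: 0.0
```

```bash
python3 - <<'E'
from bench import arm
import cv2,numpy as np,pickle
s=arm.read_state();print(s["clock"],s["position"],s["contact_force"])
c=arm.camera_model("wrist");cv2.imwrite("pics/w4.png",arm.get_image("wrist")[:,:,::-1]);pickle.dump(c,open("w4.pkl","wb"))
E
```

```text
7.85 [ 569.25438074 -174.57704091  352.22103423] [ 1.19552418  0.70765265 -0.45745057]
```

View pics/w4.png

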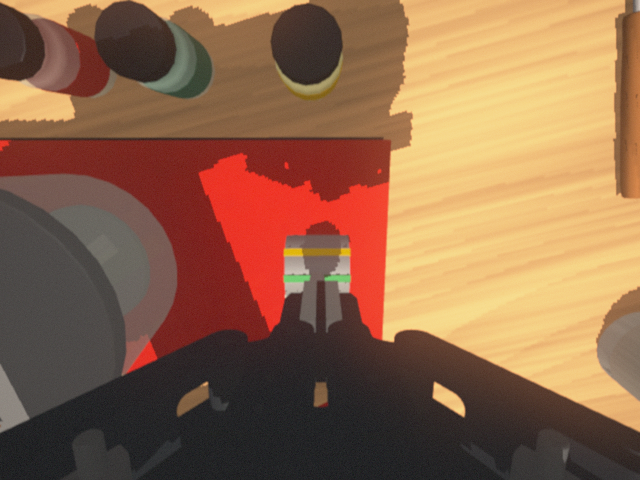

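The ball is hidden behind the closed fingers (tips near (320,285)). The hub stripes at (318,252) and (310,279) are clear. I'll move back, open the fingers and look again.

Call:
move_arm:
  fingers: [20, 60, 85, 85, 85, 85]
  travel:
    - [-8, 0, -15]
    - [-24, 0, -30]
    - [-42, 0, -30]
    - [-49, 0, -30]
    - [-50, 0, -30]
    - [-50, 0, -30]
  dr:
    - [0, 0, 0]
    - [0, 0, 0]
    - [0, 0, 0]
    - [0, 0, 0]
    - [0, 0, 0]
    - [0, 0, 0]

```text
clock: 8.5
position: [520.9, -162.3, 380.5]
ee_rot: [0.992, -0.123, -0.0, 0.0]
contact_force: [0.1, 0.4, 0.4]
gripper_width: 84.3
grasp_force: 0.0
```

```bash
cat > lev.py <<'E'
import sys,pickle
from h import *
from bench import arm
ax=np.array([np.cos(.248),-np.sin(.248),0]);p=np.array([544.6,-167.3,60])
s=arm.read_state();print(s["clock"],s["position"].round(1))
w=arm.camera_model("wrist");im=arm.get_image("wrist")[:,:,::-1].copy();n=sys.argv[1];cv2.imwrite(f"pics/{n}.png",im);pickle.dump(w,open(n+".pkl","wb"))
for a in(-.3,-.2,-.1,0,.1,.2,.3): print(a,proj(w,p+75*(np.sin(a)*ax+[0,0,np.cos(a)])).round(1))
u,v=proj(w,p+[0,0,75]).astype(int)
b=im[v-70:v+70,u-70:u+70];m=(b.max(2)<60).astype(np.uint8)
N,l,st,ce=cv2.connectedComponentsWithStats(m)
for i in range(1,N):
    if st[i,4]>200: print(st[i],(ce[i]+[u-70,v-70]).round(1))
cv2.imwrite(f"pics/{n}c.png",cv2.resize(b,None,fx=4,fy=4))
E
python3 lev.py w5
```

```text
8.5 [ 520.9 -162.3  380.5]
-0.3 [316.7 246. ]
-0.2 [316.7 235.2]
-0.1 [316.6 223.5]
0 [316.6 211.1]
0.1 [316.5 198.2]
0.2 [316.5 185.1]
0.3 [316.5 172.1]
```

View pics/w5.png

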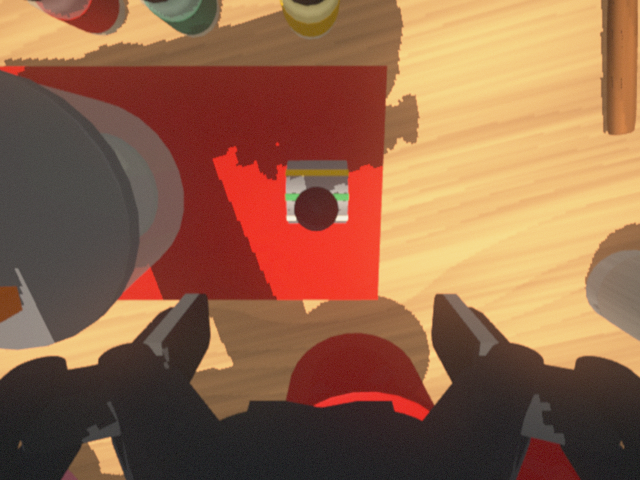

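The ball is at about (316.5,209), with the green stripe at row 197 on both sides of it. That is close to upright, so I'll check precisely.

```bash
python3 - <<'E'
from h import *
import pickle
w=pickle.load(open("w5.pkl","rb"));im=cv2.imread("pics/w5.png")
p=np.array([544.6,-167.3,60]);ax=np.array([np.cos(.248),-np.sin(.248),0])
g=im.astype(int);m=(g.max(2)<95).astype(np.uint8)[180:240,285:350]
print("col316 ",[tuple(g[r,316,::-1]) for r in range(178,240,2)])
N,l,st,ce=cv2.connectedComponentsWithStats(m);print(st,ce+[285,180])
gm=(g[:,:,1]>g[:,:,2]+40)&(g[:,:,1]>g[:,:,0]+20);r,c=np.where(gm[150:235,280:355]);print("green",r.mean()+150,c.mean()+280,len(r),"pred",proj(w,p+[0,0,24]))
ym=(g[:,:,2]>g[:,:,0]+50)&(g[:,:,1]>g[:,:,0]+40);r,c=np.where(ym[150:185,284:350]);print("yellow",r.mean()+150,c.mean()+284,len(r),"pred",proj(w,p+24*(np.sin(.75)*ax+[0,0,np.cos(.75)])))
E
```

```text
col316  [(np.int64(110), np.int64(92), np.int64(87)), (np.int64(108), np.int64(92), np.int64(85)), (np.int64(108), np.int64(90), np.int64(89)), (np.int64(113), np.int64(94), np.int64(91)), (np.int64(100), np.int64(77), np.int64(75)), (np.int64(79), np.int64(40), np.int64(39)), (np.int64(80), np.int64(41), np.int64(36)), (np.int64(78), np.int64(36), np.int64(33)), (np.int64(78), np.int64(38), np.int64(36)), (np.int64(82), np.int64(41), np.int64(38)), (np.int64(82), np.int64(41), np.int64(43)), (np.int64(86), np.int64(44), np.int64(40)), (np.int64(85), np.int64(41), np.int64(39)), (np.int64(89), np.int64(42), np.int64(44)), (np.int64(86), np.int64(40), np.int64(39)), (np.int64(91), np.int64(47), np.int64(48)), (np.int64(88), np.int64(43), np.int64(44)), (np.int64(90), np.int64(42), np.int64(39)), (np.int64(89), np.int64(35), np.int64(34)), (np.int64(91), np.int64(40), np.int64(36)), (np.int64(87), np.int64(36), np.int64(29)), (np.int64(92), np.int64(39), np.int64(37)), (np.int64(93), np.int64(44), np.int64(41)), (np.int64(91), np.int64(31), np.int64(26)), (np.int64(95), np.int64(40), n
[... 260 characters left out ...]
64(56), np.int64(43))]
[[   0    0   65   60 2626]
 [  10    7   43   41 1262]
 [  47   40    2    2    3]
 [  22   44    1    1    1]
 [  24   46    1    1    1]
 [  39   46    2    1    2]
 [  24   48    2    1    2]
 [  28   49    1    1    1]
 [  31   49    2    1    2]] [[317.83625286 211.13975628]
 [315.24167987 205.93581616]
 [332.33333333 220.33333333]
 [307.         224.        ]
 [309.         226.        ]
 [324.5        226.        ]
 [309.5        228.        ]
 [313.         229.        ]
 [316.5        229.        ]]
green 196.42666666666668 316.90666666666664 150 pred [317.27563058 197.52164172]
yellow 172.14018691588785 316.66121495327104 428 pred [317.29543022 173.52578969]
```

The lever stands within about 0.01 rad of upright, so it is off. Next I hover over the lid grip.

Call:
move_arm:
  fingers: [85, 85, 85, 85, 85, 85, 85, 85, 85]
  travel:
    - [2, -10, -25]
    - [6, -40, -40]
    - [12, -80, -40]
    - [19, -120, -40]
    - [24, -150, -40]
    - [26, -166, -40]
    - [27, -171, -40]
    - [27, -171, -40]
    - [27, -171, -40]
  dr:
    - [0, 0, 0]
    - [0, 0, 0]
    - [0, 0, 0]
    - [0, 0, -0.02]
    - [0, 0, -0.03]
    - [0, 0, -0.046]
    - [0, 0, -0.046]
    - [0, 0, -0.046]
    - [0, 0, -0.046]

```text
clock: 9.45
position: [588.7, -4.0, 420.6]
ee_rot: [0.995, -0.101, -0.0, 0.0]
contact_force: [-0.2, -0.9, -0.0]
gripper_width: 85.0
grasp_force: 0.0
```

```bash
python3 - <<'E'
from h import *
from bench import arm
import pickle
s=arm.read_state();print(s["clock"],s["position"].round(1),s["joints"].round(2))
w=arm.camera_model("wrist");im=arm.get_image("wrist")[:,:,::-1].copy();cv2.imwrite("pics/w6.png",im);pickle.dump(w,open("w6.pkl","wb"))
h=cv2.cvtColor(im,cv2.COLOR_BGR2HSV);m=cv2.inRange(h,(6,140,60),(16,255,255));N,l,st,ce=cv2.connectedComponentsWithStats(m)
for i in range(1,N):
    if st[i,4]>500:print(st[i],ce[i].round(1))
i=1+np.argmax(st[1:,4]);x,y,W,H,_=st[i]
for r in range(y+2,y+H,max(1,H//10)):
    cc=np.where(l[r]==i)[0];print(r,cc.min(),cc.max(),end="; ")
E
```

```text
9.45 [588.7  -4.  420.6] [ 0.27  0.31 -0.06  0.   -1.2   1.1 ]
[ 298  168   37  187 6134] [315.3 259.6]
170 302 332; 188 299 333; 206 300 333; 224 300 332; 242 299 332; 260 299 332; 278 299 331; 296 299 331; 314 299 330; 332 299 329; 350 299 328;
```

View pics/w6.png

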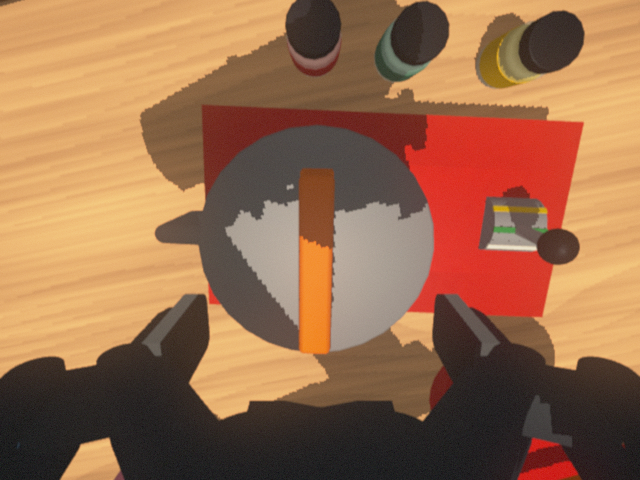

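The bar is nearly vertical in the image, rows 169–353 and columns 299–332, so its centre is at (316,261). The lever ball shows at (558,246), upright.

```bash
python3 - <<'E'
from h import *
import pickle
from bench import arm
w1,w6=[pickle.load(open(f"w{i}.pkl","rb")) for i in(1,6)]
a,b=onz(w6,(316.7,169),204),onz(w6,(314.5,353),204);g=(a+b)/2
print(a.round(1),b.round(1),np.linalg.norm(a-b),"yaw",np.arctan2(*(a-b)[1::-1]),"centre",g.round(1))
print(tri([(w1,np.array((208.7,185))),(w6,np.array(proj(w6,g)))]))
s=arm.read_state();Rt=R.from_quat(s["ee_rot"]).as_matrix();print("tool yaw",np.arctan2(Rt[1,0],Rt[0,0]),Rt[2].round(4))
g[2]=194+155;print((Rt.T@(g-s["position"])).round(1))
E
```

```text
[638.4 -13.8 204. ] [539.    8.2 204. ] 101.75683536080827 yaw -0.2181527117702896 centre [588.7  -2.8 204. ]
(array([588.41451353,  -2.77973724, 203.08074206]), [array([-0.1,  0.1]), array([ 0.1, -0.1])])
tool yaw -0.2032730238621443 [-3.e-04  2.e-04 -1.e+00]
[-0.2 -1.4 71.7]
```

Call:
move_arm:
  fingers: [85, 85, 85, 85, 60, 30, 8, 8, 8, 8]
  travel:
    - [0, -1.5, 15]
    - [0, -1.5, 45]
    - [0, -1.5, 66]
    - [0, -1.5, 73]
    - [0, -1.5, 73]
    - [0, -1.5, 73]
    - [0, -1.5, 73]
    - [0, -1.5, 73]
    - [0, -1.5, 73]
    - [0, -1.5, 73]
  dr:
    - [0, 0, 0.012]
    - [0, 0, 0.012]
    - [0, 0, 0.012]
    - [0, 0, 0.012]
    - [0, 0, 0.012]
    - [0, 0, 0.012]
    - [0, 0, 0.012]
    - [0, 0, 0.012]
    - [0, 0, 0.012]
    - [0, 0, 0.012]

```text
clock: 10.5
position: [589.6, -1.5, 348.8]
ee_rot: [0.994, -0.106, 0.001, -0.0]
contact_force: [0.6, 1.2, 3.1]
gripper_width: 17.0
grasp_force: 60.7
```

Call:
move_arm:
  fingers: [8, 8, 8, 8, 8]
  travel:
    - [0, 0, 0]
    - [0, 0, 0]
    - [0, 0, 0]
    - [0, 0, 0]
    - [0, 0, 0]
  dr:
    - [0, 0, 0]
    - [0, 0, 0]
    - [0, 0, 0]
    - [0, 0, 0]
    - [0, 0, 0]

```text
clock: 11.0
position: [589.6, -1.5, 348.8]
ee_rot: [0.994, -0.106, 0.001, -0.0]
contact_force: [1.4, 1.5, 5.2]
gripper_width: 17.4
grasp_force: 61.0
```

Call:
move_arm:
  fingers: [8, 8, 8, 8, 8, 8, 8, 8, 8, 8]
  travel:
    - [0, 0, -1]
    - [0, 0, -2.5]
    - [0, 0, -4]
    - [0, 0, -6]
    - [0, 0, -8]
    - [0, 0, -10]
    - [0, 0, -12]
    - [0, 0, -15]
    - [0, 0, -18]
    - [0, 0, -20]
  dr:
    - [0, 0, 0]
    - [0, 0, 0]
    - [0, 0, 0]
    - [0, 0, 0]
    - [0, 0, 0]
    - [0, 0, 0]
    - [0, 0, 0]
    - [0, 0, 0]
    - [0, 0, 0]
    - [0, 0, 0]

```text
clock: 12.0
position: [589.1, -1.7, 368.2]
ee_rot: [0.994, -0.107, 0.0, -0.0]
contact_force: [-0.2, 0.1, -5.9]
gripper_width: 17.0
grasp_force: 59.4
```

Call:
move_arm:
  fingers: [8, 8, 8, 8, 8, 8, 8, 8, 8, 8]
  travel:
    - [0, 0, -4]
    - [0, 0, -11]
    - [0, 0, -19]
    - [0, 0, -27]
    - [0, 0, -35]
    - [0, 0, -43]
    - [0, 0, -51]
    - [0, 0, -57]
    - [0, 0, -60]
    - [0, 0, -61]
  dr:
    - [0, 0, 0]
    - [0, 0, 0]
    - [0, 0, 0]
    - [0, 0, 0]
    - [0, 0, 0]
    - [0, 0, 0]
    - [0, 0, 0]
    - [0, 0, 0]
    - [0, 0, 0]
    - [0, 0, 0]

```text
clock: 13.0
position: [589.2, -1.7, 429.1]
ee_rot: [0.994, -0.107, 0.0, -0.0]
contact_force: [-0.3, 0.7, -6.2]
gripper_width: 17.3
grasp_force: 59.4
```

Call:
move_arm:
  fingers: [8, 8, 8, 8, 8]
  travel:
    - [0, 0, 0]
    - [0, 0, 0]
    - [0, 0, 0]
    - [0, 0, 0]
    - [0, 0, 0]
  dr:
    - [0, 0, 0]
    - [0, 0, 0]
    - [0, 0, 0]
    - [0, 0, 0]
    - [0, 0, 0]

```text
clock: 13.5
position: [589.2, -1.6, 428.5]
ee_rot: [0.994, -0.107, -0.0, 0.0]
contact_force: [0.3, -0.0, -5.0]
gripper_width: 16.7
grasp_force: 59.4
```

```bash
python3 - <<'E'
from bench import arm
import cv2,numpy as np
s=arm.read_state();print(s["clock"],s["position"],s["contact_force"],s["joint_vel"].round(3),s["grasp_force"])
im=arm.get_image("scene")[130:380,150:450,::-1];cv2.imwrite("pics/s2.png",cv2.resize(im,None,fx=2.4,fy=2.4,interpolation=cv2.INTER_CUBIC))
E
```

```text
13.5 [589.18781549  -1.63394383 428.54080551] [ 0.26112601 -0.01900604 -4.97819717] [0.002 0.    0.003 0.    0.    0.   ] 59.40368056297302
```

View pics/s2.png

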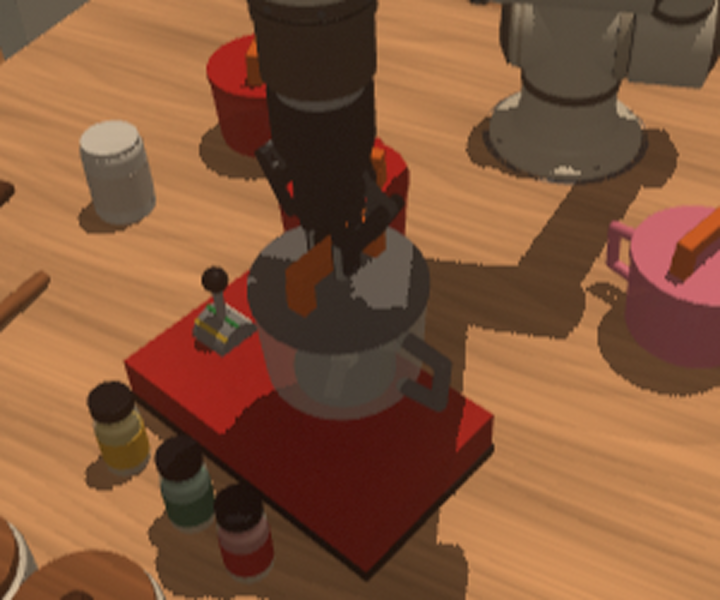

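The bowl hangs level above its seat, the lever stands upright with its ball at crop (214,278), and the bystanders are where they were. I'm handing the job in.

```bash
python3 -c "
from bench import arm
print(arm.job_done())"
```

```text
the job is handed in; nothing more can be done
None
```

I pulled the lever back to off (within about 0.01 rad of upright), then lifted the bowl straight up about 80 mm; the gripper is holding it level and still above its seat, and the job is handed in. My first pinch on the lever ball slipped partway, so I finished the pull with closed fingers.

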